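# Free the rusted safety bolt and slack off the steriliser lid

## Robot

A 7-joint arm with a two-finger parallel gripper is mounted at the origin on the work surface. World frame = base frame: x ahead of the robot, y to its left, z up, the work surface at z = 0. Lengths are in m, angles in rad, forces in N, time in s.
With the tool pointing down it reaches from about 0.4 to 0.85 m from the base axis. Payload 10.4 kg.
Tool frame: the origin (TCP) lies between the finger pads; the fingertips stand ahead of it and the grasp point (between the pads) lies 5 mm behind it (manip.tip_extent is the z of the fingertips in the tool frame, in m); z points along the fingers, y is the line along which they close (so a half turn about z gives the same grasp; the last joint's range is limited). The gripper opens to 85 mm and grips with 20 to 120 N. Pads are 22 mm wide; open, the fingers measure 114 mm over their backs; the gripper's body (76 mm by 85 mm) begins 54 mm behind the grasp point. The pads swing forward as they close: fully open they stand 13 mm farther back than shut.
Start: joints at [-1.139, 0.332, -0.065, 1.46, 0.022, 1.35, -0.088], TCP at [0.275, 0.561, 0.245] pointing down, gripper open.
Joint ranges: [-2.6, 2.6], [-0.5, 2.12], [-1.47, 1.34], [0.16, 2.42], [-1.27, 4.41], [0.06, 2.06], [-2.6, 2.6]. Speed limits (rad/s): [2.22, 2.22, 2.79, 2.79, 3.14, 3.14, 3.14].

## Interface

Orientations are given as a unit quaternion [x, y, z, w].
In Python, from workcell import status, viewer, manip gives the robot as it stands.
- The arm moves only by the tool play_rows, never from a script. Its argument "plan" is one flat list of numbers, 7 for each row, row after row: the turn, a rotation vector about the tool's x, y, z in degrees, then the shift along the tool's x, y, z in m, then the opening, from 0 (shut) to 1 (fully open). In form: [ax, ay, az, dx, dy, dz, grip, ax, ay, az, dx, dy, dz, grip, ...]. A call has 1 to 20 rows; each row is the pose to reach, as a shift and turn from the pose commanded when the call began, along the tool's axes at that moment; what a row does not reach only later rows make up. A row lasts 1/8 s, in which the tool goes at most 62.5 mm and 10.7 degrees, less where a joint would pass 70% of its speed; a pose out of reach is approached as far as the arm can. A call with a gripper value outside its range is refused whole. The fingers move at their own pace and stop on an object; "squeeze" is the grip in N (left out, the last holds). Time passes only in rows, so rows that repeat a pose let the fingers close. It gives the time, the measured TCP pose, the force, the opening and the grip force at its end, in the units of the state.
- status.get_obs(): the state, without advancing time (a new reading comes with each control period).
- viewer.camera(name): name is "scene" or "top" or "wrist"; returns the picture (384x512x3 uint8, red, green, blue); there is no depth.
- viewer.camera_model(name): a dict with "fx", "fy", "cx", "cy" (pixels), "R" (3x3) and "t" (3): a world point X has camera coordinates R X + t. Camera axes: x right, y down, z forward; pixel columns grow to the right and rows downward; lengths in m; the calibration is good to about 2 mm. A picture is of the moment at which its call begins: read the wrist's pose just before it. camera_model takes no time and is no camera call; for the wrist camera it gives the pose at the moment of the call.
- manip.hand_in(): hands the job in; it is judged then, once.
The state is a dict: "clock": time; "joint_pos": joint angles; "joint_velocities": joint speeds; "tau": joint torques, N m; "position": TCP position; "ee_rot": TCP orientation; "ft_force": force on the tool from outside, world axes, zero at the start; "torque": the same for the moment, N m; "grip_width": opening from 0.0 (shut) to 1.0 (fully open); "grasp_force": force on a finger pad.
Only numpy, scipy, OpenCV 4.12 (cv2) and the standard library are available. Lean on these libraries where they do the work, as an engineer would, in place of code of your own. Each camera call takes 0.05 s, during which the arm holds its last target. There are 200 camera calls.

## Task

The safety bolt of the bench steam steriliser has rusted in: work it free with short back-and-forth strokes until it runs, and draw it fully out to its stop. Then slack the lid screw off with its spoked handle, anticlockwise seen from above, by at least half a turn but no more than three quarters, so that the lid stays captive. Leave the glassware and other things on the bench undisturbed.

Things in the scene. Friction and masses are not known exactly. Their poses are not given: they have to be found in the camera images.
- steriliser: Round steel pressure pot on a white heater base, fixed to the bench; lid 250 mm across, black side handles to 316 mm along y. Origin: centre of its foot on the bench; z up along the screw axis; -x points the way the bolt is drawn. A dark bridge bar (292 x 38 mm, top face at z = 200 mm) lies along x over the lid.
- gauge_top (a point): Top of the round pressure gauge on the lid, z = 247 mm, 50 mm in diameter, 85 mm from the screw axis. A brass safety valve stands mirrored on the -y side of the lid, top at z = 216 mm.
- bolt_barrel (a point): Top centre of the rusty barrel in which the bolt slides: 28 mm along x, 22 mm along y, top at z = 222 mm, 41 to 69 mm from the screw axis, on the bridge bar.
- bolt (a joint): Travel of the rusty slide bolt in m along the steriliser's -x: 0 shot, 0.040 fully drawn at its end stop; starts between 0 and 0.003. Friction 5 N plus 1 N per 12 mm/s. Rust packs: pulled out it stops dead at about 10 mm, however hard the pull (20 N is plenty). Backing it off 8 to 9 mm (not less) clears the scale; the next pull gets 3 mm farther and it packs again.
- bolt_nose (a point): Inner end of the bolt (10 x 10 mm), 20 mm from the screw axis when shot, between teeth of the locking collar under the spoked handle; clear of them after 16 mm of travel. The rust stops the bolt four times, at about 10, 13, 16 and 20 mm; after the fourth backing-off it runs freely to its end stop.
- bolt_knob (a point): Middle of the upright rusty bolt knob, 22 mm in diameter, 24 mm high, z = 226 mm, 95 mm from the screw axis when shot; bolt rod 15 mm below, bridge bar 26 mm below. A spoke reaches over it 92 mm higher, 21 mm to the side: an upright gripper strikes it. Come in tilted 35 to 40 degrees, the hand leaning outward (steriliser's -x), fingers either side along y.
- capstan (a joint): Angle of the spoked handle on the lid screw, rad, growing anticlockwise seen from above (slackening); starts within 0.08 of 0, a spoke then 12 degrees (21 mm) to the -y side of the bolt knob. Locked (0.1 of play) until the bolt is drawn 16 mm. Half a turn 3.14, three quarters 4.71, end of thread 6.1. Takes 0.35 N m, more if turned fast; stays where it is left.
- capstan_hub (a point): Centre of the spoked handle on the screw axis at spoke height, z = 318 mm. Hub 42 mm in diameter, top 17 mm above. Five steel spokes 10 mm thick, 72 degrees apart, each with a 22 mm black ball centred 99 mm from the axis. Below the spokes nothing stands within 50 mm of them but the screw's 22 mm neck.
- spoke_ball (a point): Centre of the black ball on one of the five spokes, the one next above the bolt knob at the start; turns with the handle.
- oil_can: Loose red oil can with a thin spout, 48 mm in diameter, 100 mm high, close beside the steriliser; leave alone. Origin: centre of its underside.
- sample_jar: Loose amber sample jar, 52 mm in diameter, 62 mm high, close beside the steriliser; leave alone. Origin: centre of its underside.
- sample_jar2: A second such jar; leave alone.
- beaker: Loose glass beaker, 68 mm in diameter, 90 mm high; leave alone. Origin: centre of its underside.
- flask: Loose glass conical flask, 84 mm in diameter, 120 mm high; leave alone. Origin: centre of its underside.
- wash_bottle: Loose white wash bottle with a spout, 68 mm in diameter, 195 mm high; leave alone. Origin: centre of its underside.
- glove_box: Loose cardboard box of gloves, 120 x 240 x 75 mm; leave alone. Origin: centre of its underside.

How it is judged:
On the way, in this order (a step that is already met when the one before it is completed fails the run):
1. the bolt has been worked free and drawn out to its stop (at least 36 of 40 mm) (value of joint bolt above 0.036 m), for 0.1 s.
2. the lid screw has been slacked off by half a turn (3.05 rad or more) (value of joint capstan above 3.05 rad), for 0.1 s.
At the end, for the whole second after the job is handed in: The bolt is drawn to within 4 mm of its stop (joint over 0.036 m), the spoked handle stands half to three quarters of a turn slacker than at 0 (between 3.05 and 4.8 rad), both at rest; nothing on the bench was shifted by more than 30 mm or tipped by more than 0.35 rad (value of joint bolt above 0.036 m and value of joint capstan between 3.05 and 4.8 rad and velocity of joint capstan between -0.05 and 0.05 rad/s and velocity of joint bolt between -0.01 and 0.01 m/s); the robot touches nothing.
It fails at once if a loose thing on the bench was shifted by more than 30 mm or tipped by more than 0.35 rad (distance of any of oil_can, sample_jar, sample_jar2, beaker, flask, wash_bottle, glove_box from where it was at the start of the episode above 0.03 m or angle between any of oil_can, sample_jar, sample_jar2, beaker, flask, wash_bottle, glove_box's own z axis and vertical above 0.35 rad).
It also fails if it takes over 59 s, if anything falls off the work surface, if the arm or the gripper's body presses on something with over 40 N, if the wrist force passes 120 N, or if a joint passes its speed limit or range.

## Working session

There is one attempt and no reset: what is moved stays moved. The work goes in short steps, Python scripts to look and compute and a tool call to move; the robot and the scene stay as the last step left them, time stands still between calls to the robot, and variables do not carry over. Pictures are saved under pics/ and viewed, at most 10 in all, crops included, and the job is handed in when it is done.

Besides the shell and the picture viewer there is one more tool, called after ">>>" as name(argument=value, ...), one argument or row to a line, values as JSON. play_rows: Moves the arm, as the interface text tells. Its arguments: {"type":"object","properties":{"plan":{"type":"array","items":{"type":"number"}},"squeeze":{"type":"number"}},"required":["plan"]}

```bash
ls; mkdir -p pics; python3 - <<'E'
from workcell import status, viewer, manip
import cv2
o=status.get_obs(); print(o); print(manip.tip_extent)
a=[]
for n in("scene","top"):
    im=viewer.camera(n); cv2.imwrite(f"pics/{n}0.png",im[:,:,::-1]); 
    m=viewer.camera_model(n); print(n,m)
E
```

```text
pics
{'clock': 0.0, 'joint_pos': array([-1.13858408,  0.33288544, -0.06471798,  1.46096545,  0.02157547,
        1.34989877, -0.08849453]), 'joint_velocities': array([ 0.00087846,  0.00235053,  0.00147682,  0.00098635, -0.00033047,
        0.00251326, -0.00040851]), 'tau': array([-1.52797606e-04, -6.25440502e+01,  4.89494484e-02, -3.91602087e+01,
        1.60936976e-02,  9.81323363e-03, -5.67918551e-05]), 'position': array([0.27438512, 0.56114048, 0.24449597]), 'ee_rot': array([ 2.25432341e-01,  9.74258551e-01, -7.16610575e-04, -1.45911906e-04]), 'ft_force': array([-0.45279546, -0.22179033, -0.04315022]), 'torque': array([-0.03130055,  0.01745217,  0.00759903]), 'grasp_force': 0.0, 'grip_width': 1.0014610559457007}
0.014
scene {'fx': 488.2786952669367, 'fy': 488.2786952669367, 'cx': 261.5320731982995, 'cy': 185.61772081469496, 'R': array([[-0.48191327,  0.87620238,  0.0053841 ],
       [ 0.74313356,  0.41196524, -0.52729228],
       [-0.46423281, -0.25010804, -0.84966692]]), 't': array([ 0.27585294, -0.24975873,  1.91036913])}
top {'fx': 361.6342925935343, 'fy': 361.6342925935343, 'cx': 256.96022760321324, 'cy': 188.2055288624005, 'R': array([[-7.64537961e-05, -9.99995089e-01,  3.13315116e-03],
       [-9.97254850e-01, -1.55752667e-04, -7.40455245e-02],
       [ 7.40456489e-02, -3.13021126e-03, -9.97249940e-01]]), 't': array([-0.04191951,  0.51817983,  1.42087311])}
```

View pics/scene0.png

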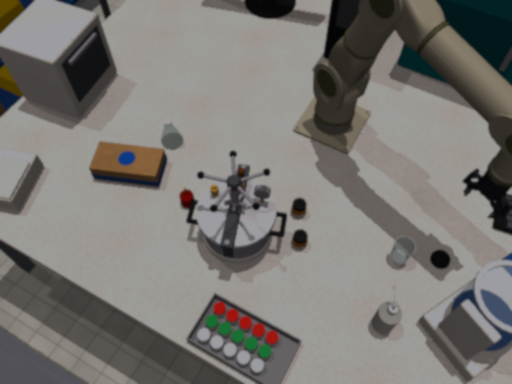

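View pics/top0.png

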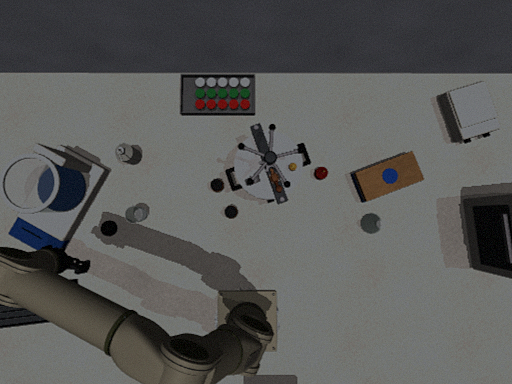

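The scene picture shows the steriliser with its hub near (235,181); in the top picture the hub is near (270,157), the rusty bolt near (277,180) toward the robot, and the oil can (320,173) and jars (217,185) and (231,212) beside it. I'll zoom into both.

```bash
python3 - <<'E'
import cv2, numpy as np
a=cv2.imread("pics/scene0.png")[140:270,170:300]; b=cv2.imread("pics/top0.png")[110:215,215:320]
f=lambda i:cv2.resize(cv2.convertScaleAbs(i,alpha=1.4,beta=15),(400,400),interpolation=cv2.INTER_CUBIC)
cv2.imwrite("pics/crop0.png",np.hstack([f(a),f(b)]))
E
```

```text
(no output)
```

View pics/crop0.png

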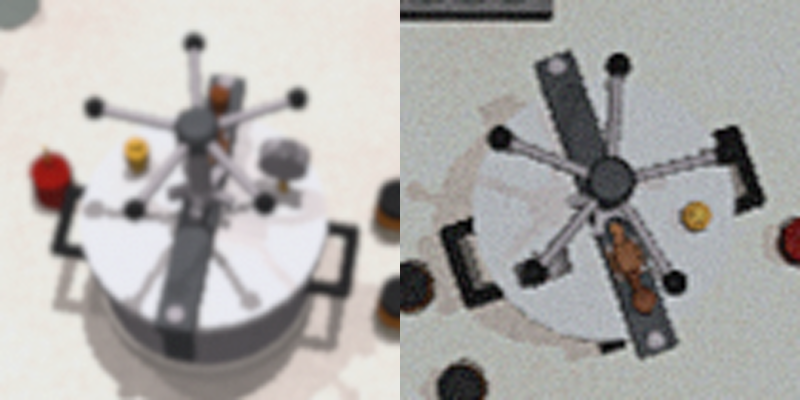

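The crops show the hub at (212,182) in the right half, five balls around it, the rusty knob at (243,297) and the barrel at (229,255). The bolt points toward the robot.

```bash
cat >h.py <<'E'
import numpy as np
from workcell import status, viewer, manip
from scipy.spatial.transform import Rotation as Ro
def ray(n,uv,z):
    m=viewer.camera_model(n);R=m["R"];c=-R.T@m["t"]
    d=R.T@[(uv[0]-m["cx"])/m["fx"],(uv[1]-m["cy"])/m["fy"],1]
    return c+d*(z-c[2])/d[2]
E
python3 - <<'E'
from h import *
np.set_printoptions(precision=4,suppress=True)
from scipy.optimize import least_squares
T=lambda p:(215+p[0]*.2625-.37,110+p[1]*.2625-.37)
S=lambda p:(170+p[0]*.325-.34,140+p[1]*.325-.34)
for nm,f,bs in(("top",T,[(218,65),(100,138),(135,271),(275,282),(328,150)]),("scene",S,[(195,43),(95,107),(297,98),(135,209),(264,203)])):
    P=np.array([ray(nm,f(b),.318) for b in bs])[:,:2]
    # circle + 72deg pattern fit
    r=least_squares(lambda c:np.hypot(*(P-c[:2]).T)-.099,P.mean(0)); c=r.x
    ang=np.degrees(np.arctan2(*(P-c).T[::-1])); print(nm,c,r.fun,ang,(ang%72))
    print(P)
print("hub",ray("top",T((212,182)),.335))
print("knobtop",ray("top",T((243,297)),.238),"barrel",ray("top",T((229,255)),.222))
print("knobtop scene",ray("scene",S((218,95)),.236))
print("bar ends",ray("top",T((158,65)),.2),ray("top",T((256,341)),.2))
for n,p,z in(("oil",(320,173),.1),("jar",(217,185),.062),("jar2",(231,212),.062)): print(n,ray("top",p,z))
E
```

```text
top [ 0.5949 -0.0834] [-0.0007  0.0013  0.      0.0001  0.0013] [  -3.0092   68.8635  139.565  -148.4651  -74.8842] [68.9908 68.8635 67.565  67.5349 69.1158]
[[ 0.6931 -0.0886]
 [ 0.6311  0.0102]
 [ 0.5196 -0.0192]
 [ 0.5104 -0.1352]
 [ 0.6211 -0.1802]]
scene [ 0.5926 -0.0809] [-0.0003  0.     -0.     -0.0002 -0.0001] [-148.2803  -75.9083  140.0568   -3.6066   67.7581] [67.7197 68.0917 68.0568 68.3934 67.7581]
[[ 0.5086 -0.1328]
 [ 0.6167 -0.1769]
 [ 0.5167 -0.0173]
 [ 0.6912 -0.0871]
 [ 0.63    0.0106]]
hub [ 0.5913 -0.0826  0.335 ]
knobtop [ 0.504  -0.1137  0.238 ] barrel [ 0.5432 -0.1022  0.222 ]
knobtop scene [ 0.5037 -0.1131  0.236 ]
bar ends [ 0.7222 -0.0383  0.2   ] [ 0.4667 -0.1277  0.2   ]
oil [ 0.5697 -0.2795  0.1   ]
jar [0.5274 0.1127 0.062 ]
jar2 [0.4233 0.058  0.062 ]
```

```bash
cat >>h.py <<'E'
np.set_printoptions(precision=4,suppress=True)
a=np.radians(19.35); XS=np.array([np.cos(a),np.sin(a),0]); YS=np.array([-XS[1],XS[0],0]); Z=np.array([0,0,1.])
HUB=np.array([.5935,-.0822,0]); KNOB=HUB-.095*XS; KNOB[2]=.228
def frame(tilt):
    t=np.radians(tilt); z=np.sin(t)*XS-np.cos(t)*Z; y=-YS
    return np.c_[np.cross(y,z),y,z]
def rel(R,p,base=None):
    o=status.get_obs(); R0=Ro.from_quat(o["ee_rot"]).as_matrix(); p0=o["position"]
    if base: R0,p0=base
    return np.r_[np.degrees(Ro.from_matrix(R0.T@R).as_rotvec()),R0.T@(p-p0)]
E
python3 - <<'E'
from h import *
print(KNOB,HUB)
R=frame(40)
G=KNOB-.003*XS+.005*R[:,2]
pre=G-.12*R[:,2]
o=status.get_obs();R0=Ro.from_quat(o["ee_rot"]).as_matrix()
print("lift",rel(R0,np.array([.275,.561,.40])))
print("pre",rel(R,pre),pre); print("G",G, rel(R,G))
print("mid",rel(frame(0),np.array([.42,.1,.42])))
for n,p,z in(("wash",(125,150),.19),("beaker",(137,212),.09),("dark",(109,228),.0)): print(n,ray("top",p,z))
E
```

```text
[ 0.5039 -0.1137  0.228 ] [ 0.5935 -0.0822  0.    ]
lift [ 0.      0.      0.     -0.0006 -0.0001 -0.1554]
pre [-46.5773  19.5577 127.8759  -0.4486  -0.5603  -0.0707] [ 0.4313 -0.1392  0.3161]
G [ 0.5041 -0.1136  0.2242] [-46.5773  19.5577 127.8759  -0.5027  -0.5053   0.0211]
mid [ -0.0319   0.0866 134.5909  -0.3334  -0.3506  -0.1749]
wash [0.6408 0.4248 0.19  ]
beaker [0.4231 0.4099 0.09  ]
dark [0.36   0.5496 0.    ]
```

>>> play_rows(
  plan=[0,0,10,0,0,-0.06,1,0,0,20,0,0,-0.12,1,0,0,30,-0.03,-0.03,-0.16,1,0,0,40,-0.07,-0.08,-0.175,1,0,0,50,-0.11,-0.12,-0.175,1,0,0,60,-0.15,-0.16,-0.175,1,0,0,70,-0.19,-0.2,-0.175,1,0,0,80,-0.23,-0.24,-0.175,1,0,0,90,-0.26,-0.28,-0.175,1,0,0,100,-0.29,-0.31,-0.175,1,0,0,110,-0.31,-0.33,-0.175,1,0,0,120,-0.33,-0.35,-0.175,1,0,0,130,-0.34,-0.38,-0.175,1,0,0,134.6,-0.36,-0.42,-0.16,1,0,0,134.6,-0.39,-0.46,-0.15,1],
)

```text
clock: 1.98
position: [0.4224, -0.0243, 0.3947]
ee_rot: [0.986, 0.168, -0.0, -0.0]
ft_force: [0.9, 0.6, -0.9]
grip_width: 1.004
grasp_force: 0.0
```

```bash
python3 - <<'E'
from h import *
R=frame(40)
G=KNOB-.003*XS+.005*R[:,2]
for k in(.12,.06,0):print("G",rel(R,G-k*R[:,2]))
print(status.get_obs()["joint_pos"])
E
```

```text
G [-0.0191 40.0061 -0.0293 -0.0296  0.1114  0.0785]
G [-0.0191 40.0061 -0.0293  0.009   0.1114  0.1245]
G [-0.0191 40.0061 -0.0293  0.0475  0.1114  0.1704]
[-0.644  -0.2184  0.4941  1.7021  0.1027  1.6324 -1.387 ]
```

>>> play_rows(
  plan=[0,10,0,-0.01,0.03,0.02,1,0,20,0,-0.02,0.06,0.04,1,0,30,0,-0.03,0.09,0.06,1,0,40,0,-0.0296,0.1114,0.0785,1,0,40,0,-0.0296,0.1114,0.0785,1,0,40,0,-0.0296,0.1114,0.0785,1],
)

```text
clock: 2.72
position: [0.4298, -0.1406, 0.3149]
ee_rot: [0.927, 0.154, 0.337, -0.057]
ft_force: [-0.7, -0.7, -0.0]
grip_width: 0.996
grasp_force: 0.0
```

```bash
python3 - <<'E'
from h import *
import cv2
R=frame(40)
o=status.get_obs()
print(o["joint_pos"],o["ft_force"],np.degrees(np.arccos(np.clip(R.T@Ro.from_quat(o["ee_rot"]).as_matrix(),-1,1)).diagonal()))
im=[cv2.convertScaleAbs(viewer.camera(n)[:,:,::-1],alpha=1.4,beta=15) for n in("wrist","scene")]
G=KNOB-.003*XS+.005*R[:,2]
print("G",rel(R,G))
m=viewer.camera_model("wrist"); 
for p in(KNOB,HUB+.318*Z): 
    c=m["R"]@p+m["t"]; print("px",m["fx"]*c[0]/c[2]+m["cx"],m["fy"]*c[1]/c[2]+m["cy"])
s=cv2.resize(im[1][120:280,160:320],(384,384),interpolation=cv2.INTER_CUBIC)
cv2.imwrite("pics/w1.png",cv2.resize(np.hstack([im[0],s]),(800,343)))
E
```

```text
[ 0.0165 -0.4947  0.4213  2.1975 -0.3474  0.9098 -0.6514] [-0.6626 -0.6679 -0.0041] [0.4198 0.4438 0.1811]
G [ 0.0004  0.1083 -0.0555 -0.0008  0.001   0.1202]
px 256.41310556607664 188.54333829744522
px 256.183936967232 23.39846604253563
```

View pics/w1.png

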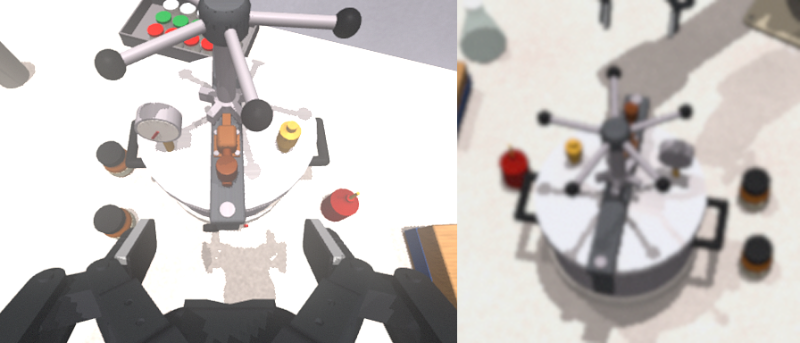

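The wrist picture shows the knob at (227,168) in the reduced picture, which is (254,188) at full size. I predicted (256,188), so the aim is good to about 1 mm. The ball is clear above it, so I go in.

>>> play_rows(
  plan=[0,0,0,0,0,0.03,0.6,0,0,0,0,0,0.06,0.6,0,0,0,0,0,0.08,0.6,0,0,0,0,0,0.1,0.6,0,0,0,0,0,0.11,0.6,0,0,0,0,0,0.12,0.6,0,0,0,0,0,0.12,0.6,0,0,0,0,0,0.12,0.6],
)

```text
clock: 3.82
position: [0.5046, -0.1125, 0.2254]
ee_rot: [0.926, 0.158, 0.337, -0.057]
ft_force: [0.2, -0.5, 0.4]
grip_width: 0.599
grasp_force: 0.0
```

```bash
python3 - <<'E'
from h import *
import cv2
R=frame(40)
o=status.get_obs()
print(o["joint_pos"],o["ft_force"])
G=KNOB-.003*XS+.005*R[:,2]
print("G",rel(R,G))
im=viewer.camera("wrist")[:,:,::-1]
cv2.imwrite("pics/w2.png",im)
E
```

```text
[-0.1545 -0.2654  0.507   2.2521 -0.5307  0.6373 -0.5069] [ 0.1821 -0.4915  0.4171]
G [ 0.0058 -0.0291 -0.008  -0.0014  0.0008  0.0003]
```

View pics/w2.png

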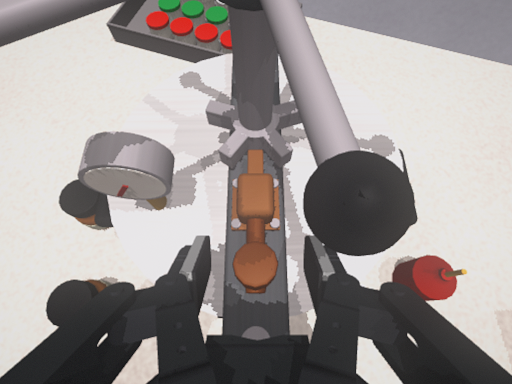

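The knob at (256,265) lies centred between the pads at x≈195 and x≈320. Now I close on it.

>>> play_rows(
  plan=[0,0,0,0,0,0,0,0,0,0,0,0,0,0,0,0,0,0,0,0,0,0,0,0,0,0,0,0,0,0,0,0,0,0,0,0,0,0,0,0,0,0],
  squeeze=70,
)

```text
clock: 4.62
position: [0.5045, -0.1117, 0.2254]
ee_rot: [0.926, 0.158, 0.337, -0.058]
ft_force: [-5.5, 3.8, 6.2]
grip_width: 0.234
grasp_force: 68.1
```

>>> play_rows(
  plan=[0,0,0,-0.0023,0,-0.0019,0,0,0,0,-0.0046,0,-0.0039,0,0,0,0,-0.0069,0,-0.0058,0,0,0,0,-0.0092,0,-0.0077,0,0,0,0,-0.0092,0,-0.0077,0,0,0,0,-0.0092,0,-0.0077,0],
)

```text
clock: 5.38
position: [0.4954, -0.1148, 0.2256]
ee_rot: [0.926, 0.159, 0.338, -0.057]
ft_force: [40.4, 9.9, -21.6]
grip_width: 0.234
grasp_force: 73.1
```

```bash
cat >>h.py <<'E'
def s(p0=np.array([.5045,-.1117,.2254])):
    o=status.get_obs(); d=o["position"]-p0; f=o["ft_force"]
    print("travel mm",-d@XS*1e3,"y",d@YS*1e3,"z",d[2]*1e3,"pull",f@XS,f@YS,f[2],"grip",o["grip_width"],o["grasp_force"],o["clock"])
E
python3 -c "from h import *;s()"
```

```text
travel mm 9.561810179240604 y 0.10463527913519588 z 0.2144723919078051 pull 41.3841737986845 -4.081858249087697 -21.585688328390926 grip 0.23391882747487394 73.10069561004639 5.375
```

>>> play_rows(
  plan=[0,0,0,0.0023,0,0.0019,0,0,0,0,0.0046,0,0.0039,0,0,0,0,0.0069,0,0.0058,0,0,0,0,0.009,0,0.0075,0,0,0,0,0.009,0,0.0075,0,0,0,0,0.009,0,0.0075,0,0,0,0,0.0065,0,0.0055,0,0,0,0,0.0045,0,0.0038,0,0,0,0,0.0023,0,0.0019,0,0,0,0,0,0,0,0,0,0,0,-0.0015,0,-0.0013,0,0,0,0,-0.0015,0,-0.0013,0,0,0,0,-0.0015,0,-0.0013,0],
)

```text
clock: 7.0
position: [0.4929, -0.1157, 0.2256]
ee_rot: [0.926, 0.159, 0.338, -0.057]
ft_force: [28.7, 8.3, -14.2]
grip_width: 0.233
grasp_force: 74.5
```

```bash
python3 -c "from h import *;s()"
```

```text
travel mm 12.246052767303373 y 0.06985720366494763 z 0.1515774732226971 pull 29.827242503198065 -1.6451151463734144 -14.191382994232313 grip 0.2328163169930091 74.52138662338257 7.0
```

>>> play_rows(
  plan=[0,0,0,0.0023,0,0.0019,0,0,0,0,0.0046,0,0.0039,0,0,0,0,0.0069,0,0.0058,0,0,0,0,0.0085,0,0.0071,0,0,0,0,0.0085,0,0.0071,0,0,0,0,0.0085,0,0.0071,0,0,0,0,0.0065,0,0.0055,0,0,0,0,0.0045,0,0.0038,0,0,0,0,0.0023,0,0.0019,0,0,0,0,0,0,0,0,0,0,0,-0.0023,0,-0.0019,0,0,0,0,-0.0023,0,-0.0019,0,0,0,0,-0.0023,0,-0.0019,0],
)

```text
clock: 8.62
position: [0.4901, -0.1167, 0.2256]
ee_rot: [0.926, 0.159, 0.338, -0.057]
ft_force: [28.4, 9.1, -13.0]
grip_width: 0.231
grasp_force: 74.6
```

```bash
python3 -c "from h import *;s()"
```

```text
travel mm 15.249420261809037 y 0.016055560933167415 z 0.15805343723238052 pull 29.82377595479675 -0.8463728590720019 -12.97527338256033 grip 0.23108871561781005 74.59525108337402 8.625
```

>>> play_rows(
  plan=[0,0,0,0.0023,0,0.0019,0,0,0,0,0.0046,0,0.0039,0,0,0,0,0.0069,0,0.0058,0,0,0,0,0.0085,0,0.0071,0,0,0,0,0.0085,0,0.0071,0,0,0,0,0.0085,0,0.0071,0,0,0,0,0.0065,0,0.0055,0,0,0,0,0.0045,0,0.0038,0,0,0,0,0.0023,0,0.0019,0,0,0,0,0,0,0,0,0,0,0,-0.0023,0,-0.0019,0,0,0,0,-0.0031,0,-0.0026,0,0,0,0,-0.0031,0,-0.0026,0,0,0,0,-0.0031,0,-0.0026,0],
)

```text
clock: 10.38
position: [0.4863, -0.1181, 0.2256]
ee_rot: [0.926, 0.159, 0.338, -0.057]
ft_force: [28.4, 9.2, -13.6]
grip_width: 0.232
grasp_force: 74.4
```

```bash
python3 -c "from h import *;s()"
```

```text
travel mm 19.27900930394934 y 0.03382834830570192 z 0.15314855368783742 pull 29.848258046893037 -0.731637971281462 -13.583056059320851 grip 0.23201858936597144 74.41551089286804 10.375
```

>>> play_rows(
  plan=[0,0,0,0.0023,0,0.0019,0,0,0,0,0.0046,0,0.0039,0,0,0,0,0.0069,0,0.0058,0,0,0,0,0.0085,0,0.0071,0,0,0,0,0.0085,0,0.0071,0,0,0,0,0.0085,0,0.0071,0,0,0,0,0.006,0,0.005,0,0,0,0,0.003,0,0.0025,0,0,0,0,0,0,0,0,0,0,0,-0.003,0,-0.0025,0,0,0,0,-0.006,0,-0.005,0,0,0,0,-0.009,0,-0.0076,0,0,0,0,-0.012,0,-0.0101,0,0,0,0,-0.014,0,-0.0118,0,0,0,0,-0.0153,0,-0.0129,0,0,0,0,-0.0153,0,-0.0129,0,0,0,0,-0.0153,0,-0.0129,0,0,0,0,-0.0153,0,-0.0129,0],
)

```text
clock: 12.62
position: [0.4658, -0.1263, 0.2248]
ee_rot: [0.926, 0.158, 0.337, -0.057]
ft_force: [-3.4, -4.1, -1.2]
grip_width: -0.002
grasp_force: 2.5
```

```bash
python3 -c "from h import *;s();print(status.get_obs()['joint_pos'])"
```

```text
travel mm 41.370740003193376 y -0.9895357520159503 z -0.5596731810648681 pull -4.577371134199201 -2.7428024498966965 -1.220286051326099 grip -0.0023264517131736367 2.5343053601682186 12.625
[-0.1018 -0.3518  0.516   2.3026 -0.4793  0.6787 -0.4957]
```

```bash
python3 - <<'E'
from h import *
import cv2
im=viewer.camera("wrist")[:,:,::-1]
s1=cv2.convertScaleAbs(viewer.camera("top")[:,:,::-1],alpha=1.4,beta=15)[110:215,215:320]
cv2.imwrite("pics/w3.png",cv2.resize(np.hstack([im,cv2.resize(s1,(384,384),interpolation=cv2.INTER_CUBIC)]),(800,343)))
m=viewer.camera_model("wrist")
for L in(0,.02,.03,.04):
    p=KNOB-L*XS; c=m["R"]@p+m["t"]; print(L,"px",m["fx"]*c[0]/c[2]+m["cx"],m["fy"]*c[1]/c[2]+m["cy"])
E
```

```text
0 px 255.58270021213124 184.74923489561232
0.02 px 255.55710669864595 219.00726901415769
0.03 px 255.5433386407956 237.43641497157313
0.04 px 255.5288558155342 256.82230828485655
```

View pics/w3.png

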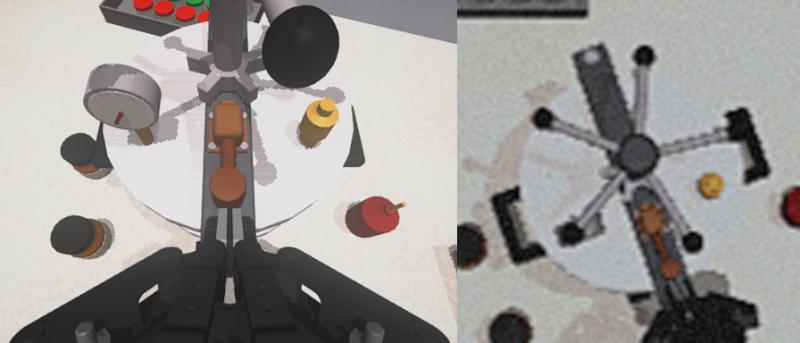

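The gripper slipped off: it is shut, and the knob sits at (227,187) in the reduced wrist picture, drawn only part way. I'll measure its travel.

```bash
python3 - <<'E'
from h import *
import cv2
im=cv2.imread("pics/w3.png"); 
hsv=cv2.cvtColor(im,cv2.COLOR_BGR2HSV)
m=((hsv[...,0]<14)&(hsv[...,1]>110)&(hsv[...,2]>40)).astype(np.uint8)
for x0,x1,y0,y1 in((195,260,90,215),(630,690,190,290)):
    sub=m[y0:y1,x0:x1]; 
    for y in range(0,sub.shape[0],4):
        c=np.flatnonzero(sub[y]); 
        if len(c): print(y+y0,c.min()+x0,c.max()+x0,end=" | ")
    print()
# top knob location candidates
mt=viewer.camera_model("wrist")
for L in(.010,.015,.02,.025):
    for z in(.214,.238):
        p=KNOB-L*XS;p[2]=z; c=mt["R"]@p+mt["t"]; print(L,z,((mt["fx"]*c[:2]/c[2]+[mt["cx"],mt["cy"]])*.893).round(1),"rad px",.011*mt["fx"]/c[2]*.893)
E
```

```text
102 222 233 | 106 215 240 | 110 214 241 | 114 214 241 | 118 214 241 | 122 210 246 | 126 209 246 | 130 209 246 | 134 209 246 | 138 209 246 | 142 208 234 | 146 217 238 | 150 209 247 | 154 222 234 | 158 222 234 | 162 222 234 | 166 222 234 | 170 218 238 | 174 213 242 | 178 211 244 | 182 210 245 | 186 210 245 | 190 211 244 | 194 214 241 | 198 218 237 | 
206 641 654 | 210 641 659 | 214 641 661 | 218 638 663 | 222 636 664 | 226 642 662 | 230 639 661 | 234 649 662 | 238 652 661 | 242 655 662 | 246 657 664 | 250 657 665 | 254 659 667 | 258 661 669 | 262 663 678 | 266 661 679 | 270 660 679 | 274 662 677 | 
0.01 0.214 [228.3 187.2] rad px 16.532481845810395
0.01 0.238 [228.2 173.9] rad px 19.03391875345792
0.015 0.214 [228.3 194.4] rad px 16.718356075807943
0.015 0.238 [228.2 182.1] rad px 19.28071520324808
0.02 0.214 [228.3 201.8] rad px 16.908457388291247
0.02 0.238 [228.2 190.5] rad px 19.533995720863473
0.025 0.214 [228.3 209.3] rad px 17.102931637848112
0.025 0.238 [228.1 199. ] rad px 19.794019241060504
```

>>> play_rows(
  plan=[0,0,0,0,0,-0.03,0,0,0,0,0,0,-0.06,0.5,0,0,0,0,0,-0.08,0.6,0,0,0,0,0,-0.08,0.6,0,0,0,0,0,-0.08,0.6],
)

```text
clock: 13.35
position: [0.4176, -0.1428, 0.2856]
ee_rot: [0.926, 0.158, 0.337, -0.058]
ft_force: [-0.1, 0.5, -0.1]
grip_width: 0.603
grasp_force: 0.0
```

```bash
python3 - <<'E'
from h import *
import cv2
m=viewer.camera_model("wrist"); im=viewer.camera("wrist")[:,:,::-1]
t=cv2.convertScaleAbs(viewer.camera("top")[:,:,::-1],alpha=1.4,beta=15)[110:215,215:320]
sub=im[40:360,130:430].copy()
K=np.array([130,40])
for L in(.005,.01,.015,.02):
    p=KNOB-L*XS; p[2]=.238
    q=[]
    for w in np.linspace(0,6.28,40):
        c=m["R"]@(p+.011*(np.cos(w)*XS+np.sin(w)*YS))+m["t"]; q.append(m["fx"]*c[:2]/c[2]+[m["cx"],m["cy"]])
    q=np.array(q); print(L,q.min(0),q.max(0),q.mean(0))
z=cv2.resize(sub,None,fx=1.6,fy=1.6,interpolation=cv2.INTER_CUBIC)
cv2.imwrite("pics/w4.png",np.hstack([z,cv2.resize(t,(310,512),interpolation=cv2.INTER_CUBIC)])); np.save("w4.npy",im)
hsv=cv2.cvtColor(im.copy(),cv2.COLOR_BGR2HSV)
mk=((hsv[...,0]<14)&(hsv[...,1]>100)&(hsv[...,2]>30))
for y in range(100,300,4):
    c=np.flatnonzero(mk[y,215:295])
    if len(c): print(y,c.min()+215,c.max()+215,end=" | ")
s()
E
```

```text
0.005 [242.5259 144.8594] [270.4621 169.4273] [256.4953 156.7511]
0.01 [242.4075 150.2943] [270.5801 175.2794] [256.4952 162.387 ]
0.015 [242.2871 155.8201] [270.7001 181.2332] [256.495 168.119]
0.02 [242.1647 161.4392] [270.8222 187.2914] [256.4948 173.9496]
112 247 265 | 116 245 267 | 120 245 267 | 124 245 267 | 128 241 271 | 132 241 271 | 136 241 271 | 140 241 271 | 144 252 261 | 148 246 266 | 152 252 261 | 156 252 261 | 160 249 264 | 164 245 267 | 168 243 269 | 172 244 269 | 176 246 267 | 180 250 262 | 192 251 260 | 240 275 279 | travel mm 92.29110297068777 y -0.2426942303037364 z 59.84268584171354 pull 0.49522617693854587 0.10419705045361727 -0.1468756916589425 grip 0.6005027475826272 0.0 13.45
```

View pics/w4.png

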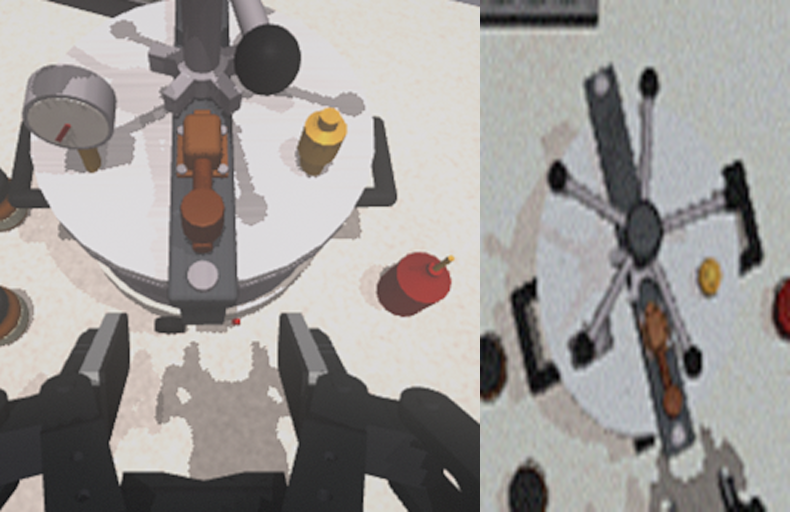

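The view shows the knob's top face centred near (256,170) in the full wrist picture, which means about 16 mm of travel. The bolt is at its third stop and the pads slipped after that. I'll regrip it centred and harder.

```bash
python3 - <<'E'
from h import *
R=frame(40)
G=KNOB-.0163*XS+.005*R[:,2]; G[2]-=.001
print(rel(R,G))
E
```

```text
[-0.0616  0.0585 -0.0019  0.0199  0.0015  0.0976]
```

>>> play_rows(
  plan=[0,0,0,0.01,0.001,0.02,0.6,0,0,0,0.02,0.0015,0.04,0.6,0,0,0,0.02,0.0015,0.065,0.6,0,0,0,0.02,0.0015,0.085,0.6,0,0,0,0.02,0.0015,0.0975,0.6,0,0,0,0.02,0.0015,0.0975,0.6,0,0,0,0.02,0.0015,0.0975,0.2,0,0,0,0.02,0.0015,0.0975,0,0,0,0,0.02,0.0015,0.0975,0,0,0,0,0.02,0.0015,0.0975,0,0,0,0,0.02,0.0015,0.0975,0,0,0,0,0.02,0.0015,0.0975,0],
  squeeze=120,
)

```text
clock: 14.95
position: [0.4912, -0.1165, 0.2254]
ee_rot: [0.926, 0.159, 0.337, -0.059]
ft_force: [-7.2, 9.9, 8.9]
grip_width: 0.215
grasp_force: 117.1
```

```bash
python3 -c "from h import *;s()"
```

```text
travel mm 14.137701275889594 y -0.08831867905625532 z 0.011718411592892553 pull -3.5665115571850983 11.714137856570025 8.919668174386203 grip 0.21540175619006616 117.13174939155579 14.95
```

>>> play_rows(
  plan=[0,0,0,0.0018,0,0.0015,0,0,0,0,0.0036,0,0.003,0,0,0,0,0.0054,0,0.0045,0,0,0,0,0.0071,0,0.006,0,0,0,0,0.0071,0,0.006,0,0,0,0,0.0071,0,0.006,0],
)

```text
clock: 15.7
position: [0.5001, -0.1133, 0.2254]
ee_rot: [0.926, 0.159, 0.338, -0.059]
ft_force: [-4.5, 9.5, 8.3]
grip_width: 0.224
grasp_force: 117.3
```

```bash
python3 -c "from h import *;s()"
```

```text
travel mm 4.733900632997793 y -0.06773646552981546 z -0.001027099819056465 pull -1.1147222223407613 10.498618170370385 8.347002513252367 grip 0.22382286474198984 117.29880452156067 15.7
```

>>> play_rows(
  plan=[0,0,0,-0.002,0,-0.0017,0,0,0,0,-0.004,0,-0.0034,0,0,0,0,-0.006,0,-0.005,0,0,0,0,-0.008,0,-0.0067,0,0,0,0,-0.0095,0,-0.008,0,0,0,0,-0.0095,0,-0.008,0],
)

```text
clock: 16.45
position: [0.4885, -0.1174, 0.2254]
ee_rot: [0.926, 0.159, 0.338, -0.059]
ft_force: [-1.9, 9.3, 5.0]
grip_width: 0.221
grasp_force: 117.5
```

```bash
python3 - <<'E'
from h import *
import cv2
s()
m=viewer.camera_model("wrist"); im=viewer.camera("wrist")
hsv=cv2.cvtColor(im.copy(),cv2.COLOR_RGB2HSV)
mk=((hsv[...,0]<14)&(hsv[...,1]>100)&(hsv[...,2]>30))
for y in range(120,310,5):
    c=np.flatnonzero(mk[y,215:295])
    if len(c): print(y,c.min()+215,c.max()+215,end=" | ")
for L in(.01,.012,.016,.02):
    p=KNOB-L*XS; p[2]=.238; q=[]
    for w in np.linspace(0,6.28,40):
        c=m["R"]@(p+.011*(np.cos(w)*XS+np.sin(w)*YS))+m["t"]; q.append(m["fx"]*c[:2]/c[2]+[m["cx"],m["cy"]])
    q=np.array(q); print(L,q.min(0),q.max(0))
E
```

```text
travel mm 17.018141807305046 y -0.09158903394227398 z -0.011740402618781731 pull 1.322571693752324 9.380959596220915 4.992807911263069 grip 0.22138620804275583 117.52003312110901 16.45
150 243 271 | 155 240 273 | 160 240 273 | 165 235 278 | 170 235 278 | 175 235 279 | 180 235 279 | 185 235 279 | 190 234 279 | 195 249 264 | 200 243 270 | 205 249 265 | 210 249 265 | 215 249 265 | 220 249 265 | 225 249 265 | 230 249 265 | 235 248 265 | 240 245 269 | 245 239 274 | 250 238 276 | 255 237 276 | 260 237 276 | 265 238 276 | 270 238 275 | 275 242 272 | 280 246 267 | 285 247 266 | 0.01 [234.6855 220.0064] [279.9909 264.9091]
0.012 [234.5516 223.8768] [280.106  269.2745]
0.016 [234.2792 231.7428] [280.3402 278.1554]
0.02 [234.0007 239.7801] [280.5796 287.242 ]
```

>>> play_rows(
  plan=[0,0,0,-0.001,0,-0.0008,0,0,0,0,-0.0019,0,-0.0016,0,0,0,0,-0.0019,0,-0.0016,0],
)

```text
clock: 16.88
position: [0.4862, -0.1182, 0.2254]
ee_rot: [0.926, 0.159, 0.338, -0.059]
ft_force: [-1.4, 11.0, 4.5]
grip_width: 0.219
grasp_force: 117.5
```

```bash
python3 -c "from h import *;s()"
```

```text
travel mm 19.416274831642337 y -0.08929054766284385 z 0.00526026161401516 pull 2.354225016956984 10.797624595993305 4.537501188409112 grip 0.2191461109899232 117.50734448432922 16.875
```

>>> play_rows(
  plan=[0,0,0,-0.001,0,-0.0008,0,0,0,0,-0.0023,0,-0.0019,0,0,0,0,-0.0023,0,-0.0019,0],
)

```text
clock: 17.25
position: [0.4834, -0.1192, 0.2254]
ee_rot: [0.926, 0.159, 0.338, -0.059]
ft_force: [-0.9, 10.3, 4.6]
grip_width: 0.221
grasp_force: 117.5
```

```bash
python3 -c "from h import *;s()"
```

```text
travel mm 22.395903388452837 y -0.09089232607063584 z 0.010905330886157305 pull 2.5230531013863557 10.036953081904953 4.592720218924126 grip 0.22066574329257294 117.53947734832764 17.25
```

It runs free now, so I draw on.

>>> play_rows(
  plan=[0,0,0,-0.0023,0,-0.0019,0,0,0,0,-0.0046,0,-0.0039,0,0,0,0,-0.0069,0,-0.0058,0,0,0,0,-0.0092,0,-0.0077,0,0,0,0,-0.0115,0,-0.0096,0,0,0,0,-0.0125,0,-0.0105,0,0,0,0,-0.0125,0,-0.0105,0],
)

```text
clock: 18.12
position: [0.4679, -0.1247, 0.2254]
ee_rot: [0.926, 0.159, 0.338, -0.059]
ft_force: [-0.8, 10.5, 5.7]
grip_width: 0.219
grasp_force: 117.6
```

```bash
python3 -c "from h import *;s()"
```

```text
travel mm 38.80032567303838 y -0.1733315542081472 z 0.014846051149430828 pull 2.6841149585914317 10.205117057077409 5.746587056439037 grip 0.21869586036180683 117.58646607398987 18.125
```

>>> play_rows(
  plan=[0,0,0,-0.001,0,-0.0008,0,0,0,0,-0.002,0,-0.0017,0,0,0,0,-0.002,0,-0.0017,0,0,0,0,-0.002,0,-0.0017,0],
)

```text
clock: 18.62
position: [0.4663, -0.1253, 0.2255]
ee_rot: [0.926, 0.159, 0.338, -0.059]
ft_force: [13.9, 12.5, -2.5]
grip_width: 0.215
grasp_force: 118.7
```

```bash
python3 - <<'E'
from h import *
import cv2
s()
m=viewer.camera_model("wrist"); im=viewer.camera("wrist")
hsv=cv2.cvtColor(im.copy(),cv2.COLOR_RGB2HSV)
mk=((hsv[...,0]<14)&(hsv[...,1]>100)&(hsv[...,2]>30))
for y in range(100,310,5):
    c=np.flatnonzero(mk[y,215:295])
    if len(c): print(y,c.min()+215,c.max()+215,end=" | ")
for L in(.034,.038,.04):
    p=KNOB-L*XS; p[2]=.238; q=[]
    for w in np.linspace(0,6.28,40):
        c=m["R"]@(p+.011*(np.cos(w)*XS+np.sin(w)*YS))+m["t"]; q.append(m["fx"]*c[:2]/c[2]+[m["cx"],m["cy"]])
    q=np.array(q); print(L,q.min(0),q.max(0))
E
```

```text
travel mm 40.59366404438959 y -0.153432537254802 z 0.060177930695154425 pull 17.238498245342083 7.166447812551584 -2.516533295457106 grip 0.2148191857993926 118.66340160369873 18.625
120 243 271 | 125 241 272 | 130 241 272 | 135 236 277 | 140 236 277 | 145 236 277 | 150 236 278 | 155 236 278 | 160 235 278 | 165 245 269 | 170 235 278 | 175 250 264 | 180 250 264 | 185 249 264 | 190 250 264 | 195 249 264 | 200 249 264 | 205 249 264 | 210 249 265 | 215 249 265 | 220 249 265 | 225 249 265 | 230 249 265 | 235 249 265 | 240 244 269 | 245 239 275 | 250 238 276 | 255 238 276 | 260 237 276 | 265 238 276 | 270 238 275 | 275 242 270 | 280 247 267 | 285 247 266 | 0.034 [234.5744 220.8131] [279.9132 265.794 ]
0.038 [234.3038 228.6081] [280.145  274.5912]
0.04 [234.1662 232.5688] [280.2628 279.0655]
```

Pull rose to 17 N at about 40 mm of travel, so the bolt is at its end stop. I release and back away.

>>> play_rows(
  plan=[0,0,0,0,0,0,0.3,0,0,0,0,0,0,0.5,0,0,0,0,0,0,0.6,0,0,0,0,0,0,0.6,0,0,0,0,0,-0.03,0.6,0,0,0,0,0,-0.07,0.6,0,0,0,0,0,-0.11,0.6,0,0,0,0,0,-0.11,0.6],
)

```text
clock: 19.68
position: [0.3983, -0.1535, 0.3101]
ee_rot: [0.926, 0.156, 0.338, -0.056]
ft_force: [0.8, -0.3, -0.6]
grip_width: 0.6
grasp_force: 0.0
```

```bash
python3 - <<'E'
from h import *
import cv2
s()
m=viewer.camera_model("wrist"); im=viewer.camera("wrist")
hsv=cv2.cvtColor(im.copy(),cv2.COLOR_RGB2HSV)
mk=((hsv[...,0]<14)&(hsv[...,1]>100)&(hsv[...,2]>30))
for y in range(60,300,4):
    c=np.flatnonzero(mk[y,215:295])
    if len(c): print(y,c.min()+215,c.max()+215,end=" | ")
for L in(.034,.04):
    p=KNOB-L*XS; p[2]=.238; q=[]
    for w in np.linspace(0,6.28,40):
        c=m["R"]@(p+.011*(np.cos(w)*XS+np.sin(w)*YS))+m["t"]; q.append(m["fx"]*c[:2]/c[2]+[m["cx"],m["cy"]])
    q=np.array(q); print(L,q.min(0),q.max(0))
R=frame(0)
def pt(deg,r,z): w=np.radians(deg); return HUB+[r*np.cos(w),r*np.sin(w),z]
o=status.get_obs(); print(o["position"])
print("up",rel(R,np.array([*o["position"][:2],.43])),"entry hi",rel(R,pt(-112,.065,.42)),"entry lo",rel(R,pt(-112,.065,.305)))
E
```

```text
travel mm 114.00419555411949 y -4.264122111328477 z 84.72401336727137 pull 0.6144100113736504 -0.517224068317927 -0.6210991820079517 grip 0.5996226158760921 0.0 19.675
112 242 261 | 116 242 261 | 120 242 261 | 124 239 265 | 128 239 265 | 132 238 265 | 136 239 265 | 140 247 256 | 144 242 265 | 148 248 256 | 152 248 256 | 156 248 256 | 160 248 256 | 164 248 256 | 168 248 256 | 172 248 256 | 176 247 257 | 180 242 261 | 184 240 263 | 188 240 263 | 192 241 262 | 196 245 257 | 232 273 274 | 0.034 [238.7692 167.2035] [264.411  190.4712]
0.04 [238.6362 173.4033] [264.518  197.1085]
[ 0.3986 -0.1525  0.309 ]
up [  0.1093 -40.0352  -0.1565   0.0778   0.0001  -0.0926] entry hi [  0.1093 -40.0352  -0.1565   0.1972   0.0467   0.0208] entry lo [  0.1093 -40.0352  -0.1565   0.1233   0.0466   0.1089]
```

>>> play_rows(
  plan=[0,-8,0,0.03,0,-0.035,0.4,0,-16,0,0.06,0,-0.07,0.2,0,-24,0,0.09,0.01,-0.08,0,0,-32,0,0.13,0.02,-0.05,0,0,-40,0,0.16,0.035,-0.02,0,0,-40,0,0.19,0.045,0.01,0,0,-40,0,0.1972,0.0467,0.0208,0,0,-40,0,0.1972,0.0467,0.0208,0,0,-40,0,0.1972,0.0467,0.0208,0],
)

```text
clock: 20.85
position: [0.5685, -0.1411, 0.4203]
ee_rot: [0.986, 0.168, 0.001, 0.0]
ft_force: [-0.8, -0.0, 0.6]
grip_width: -0.001
grasp_force: 0.0
```

```bash
python3 - <<'E'
from h import *
import cv2
R=frame(0)
def pt(deg,r,z): w=np.radians(deg); return HUB+[r*np.cos(w),r*np.sin(w),z]
o=status.get_obs(); print(o["position"],o["joint_pos"],o["grip_width"])
print("lo",rel(R,pt(-112,.065,.305)))
im=viewer.camera("wrist")[:,:,::-1]; sc=cv2.convertScaleAbs(viewer.camera("scene")[:,:,::-1],alpha=1.4,beta=15)[130:270,160:300]
cv2.imwrite("pics/w5.png",cv2.resize(np.hstack([im,cv2.resize(sc,(384,384),interpolation=cv2.INTER_CUBIC)]),(800,343)))
E
```

```text
[ 0.5685 -0.1411  0.4203] [ 0.1898  0.2176 -0.0311  1.2442  0.0071  1.6786 -1.0736] -0.0011749450612772658
lo [ 0.0523 -0.0536 -0.0366  0.0001  0.0015  0.1153]
```

View pics/w5.png

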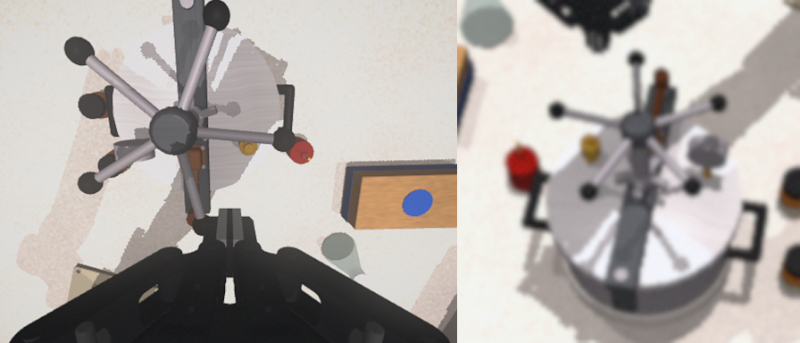

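The wrist picture shows the hub at (174,130) and the shut fingers at (230,225), above the gap between two spokes. I lower them.

>>> play_rows(
  plan=[0,0,0,0,0.0015,0.03,0,0,0,0,0,0.0015,0.06,0,0,0,0,0,0.0015,0.08,0,0,0,0,0,0.0015,0.1,0,0,0,0,0,0.0015,0.115,0,0,0,0,0,0.0015,0.115,0],
)

```text
clock: 21.7
position: [0.5692, -0.1424, 0.304]
ee_rot: [0.986, 0.168, -0.0, -0.0]
ft_force: [-0.4, -0.1, -0.8]
grip_width: -0.002
grasp_force: 0.0
```

```bash
cat >>h.py <<'E'
def pt(deg,r,z): w=np.radians(deg); return HUB+[r*np.cos(w),r*np.sin(w),z]
def arc(a,b,n):
    o=status.get_obs(); d=o["position"]-HUB
    print("now ang",np.degrees(np.arctan2(d[1],d[0])),"r",np.hypot(*d[:2]),"z",d[2],o["ft_force"],o["clock"])
    for k in np.linspace(a,b,n+1)[1:]: print(", ".join("%.4f"%v for v in rel(frame(0),pt(k,.065,.305))[3:]),end=" | ")
    print()
E
python3 -c "from h import *;arc(-112,-44,14)"
```

```text
now ang -111.97667782505768 r 0.06486657527352609 z 0.3039997799851346 [-0.4009 -0.15   -0.8467] 21.7
0.0042, 0.0035, -0.0010 | 0.0087, 0.0066, -0.0010 | 0.0136, 0.0093, -0.0010 | 0.0186, 0.0116, -0.0010 | 0.0238, 0.0134, -0.0010 | 0.0291, 0.0148, -0.0010 | 0.0345, 0.0157, -0.0010 | 0.0400, 0.0162, -0.0010 | 0.0455, 0.0162, -0.0010 | 0.0510, 0.0157, -0.0010 | 0.0564, 0.0148, -0.0011 | 0.0618, 0.0134, -0.0011 | 0.0670, 0.0116, -0.0011 | 0.0720, 0.0093, -0.0011 |
```

>>> play_rows(
  plan=[0,0,0,0.0042,0.0035,0,0,0,0,0,0.0087,0.0066,0,0,0,0,0,0.0136,0.0093,0,0,0,0,0,0.0186,0.0116,0,0,0,0,0,0.0238,0.0134,0,0,0,0,0,0.0291,0.0148,0,0,0,0,0,0.0345,0.0157,0,0,0,0,0,0.04,0.0162,0,0,0,0,0,0.0455,0.0162,0,0,0,0,0,0.051,0.0157,0,0,0,0,0,0.0564,0.0148,0,0,0,0,0,0.0618,0.0134,0,0,0,0,0,0.067,0.0116,0,0,0,0,0,0.072,0.0093,0,0],
)

```text
clock: 23.45
position: [0.6398, -0.1285, 0.3039]
ee_rot: [0.986, 0.167, -0.002, 0.0]
ft_force: [-7.6, -2.9, 0.2]
grip_width: -0.002
grasp_force: 3.5
```

```bash
python3 -c "from h import *;arc(-44,44,18)"
```

```text
now ang -45.00372559879572 r 0.06547996697013796 z 0.30393155254337956 [-7.5711 -2.928   0.1892] 23.45
0.0056, -0.0036, -0.0011 | 0.0102, -0.0067, -0.0011 | 0.0146, -0.0102, -0.0011 | 0.0185, -0.0141, -0.0011 | 0.0222, -0.0182, -0.0012 | 0.0255, -0.0227, -0.0012 | 0.0284, -0.0274, -0.0012 | 0.0309, -0.0324, -0.0012 | 0.0329, -0.0376, -0.0012 | 0.0345, -0.0429, -0.0012 | 0.0357, -0.0483, -0.0012 | 0.0363, -0.0538, -0.0012 | 0.0365, -0.0593, -0.0012 | 0.0363, -0.0649, -0.0012 | 0.0355, -0.0704, -0.0012 | 0.0343, -0.0758, -0.0012 | 0.0327, -0.0811, -0.0012 | 0.0306, -0.0862, -0.0012 |
```

>>> play_rows(
  plan=[0,0,0,0.0046,-0.0029,0,0,0,0,0,0.0092,-0.006,0,0,0,0,0,0.0136,-0.0095,0,0,0,0,0,0.0175,-0.0134,0,0,0,0,0,0.0212,-0.0175,0,0,0,0,0,0.0245,-0.022,0,0,0,0,0,0.0274,-0.0267,0,0,0,0,0,0.0299,-0.0317,0,0,0,0,0,0.0319,-0.0369,0,0,0,0,0,0.0335,-0.0422,0,0,0,0,0,0.0347,-0.0476,0,0,0,0,0,0.0353,-0.0531,0,0,0,0,0,0.0355,-0.0586,0,0,0,0,0,0.0353,-0.0642,0,0,0,0,0,0.0345,-0.0697,0,0,0,0,0,0.0333,-0.0751,0,0,0,0,0,0.0317,-0.0804,0,0,0,0,0,0.0296,-0.0855,0,0],
)

```text
clock: 25.7
position: [0.641, -0.0392, 0.3044]
ee_rot: [0.986, 0.167, 0.0, 0.002]
ft_force: [3.9, -7.4, -1.2]
grip_width: 0.001
grasp_force: 3.2
```

```bash
python3 -c "from h import *;arc(44,124,17)"
```

```text
now ang 42.1484269477807 r 0.06412329166241815 z 0.304382791238163 [ 3.8801 -7.4125 -1.1903] 25.7
-0.0025, -0.0070, -0.0006 | -0.0053, -0.0115, -0.0007 | -0.0085, -0.0158, -0.0007 | -0.0120, -0.0198, -0.0007 | -0.0158, -0.0235, -0.0007 | -0.0200, -0.0269, -0.0007 | -0.0244, -0.0300, -0.0007 | -0.0290, -0.0326, -0.0007 | -0.0338, -0.0349, -0.0007 | -0.0388, -0.0368, -0.0007 | -0.0440, -0.0382, -0.0007 | -0.0492, -0.0392, -0.0007 | -0.0545, -0.0398, -0.0007 | -0.0598, -0.0400, -0.0007 | -0.0652, -0.0397, -0.0007 | -0.0705, -0.0390, -0.0007 | -0.0757, -0.0378, -0.0007 |
```

>>> play_rows(
  plan=[0,0,0,-0.002,-0.005,0,0,0,0,0,-0.005,-0.01,0,0,0,0,0,-0.0082,-0.0145,0,0,0,0,0,-0.0118,-0.0185,0,0,0,0,0,-0.0156,-0.0222,0,0,0,0,0,-0.0198,-0.0256,0,0,0,0,0,-0.0242,-0.0287,0,0,0,0,0,-0.0288,-0.0313,0,0,0,0,0,-0.0336,-0.0336,0,0,0,0,0,-0.0386,-0.0355,0,0,0,0,0,-0.0438,-0.0369,0,0,0,0,0,-0.049,-0.0379,0,0,0,0,0,-0.0543,-0.0385,0,0,0,0,0,-0.0596,-0.0387,0,0,0,0,0,-0.065,-0.0384,0,0,0,0,0,-0.0703,-0.0377,0,0,0,0,0,-0.0755,-0.0365,0,0,0,0,0,-0.0755,-0.0365,0,0],
)

```text
clock: 27.95
position: [0.5584, -0.0267, 0.3053]
ee_rot: [0.986, 0.168, 0.002, -0.0]
ft_force: [3.5, 2.4, 1.7]
grip_width: -0.001
grasp_force: 1.9
```

```bash
python3 - <<'E'
from h import *
import cv2
arc(124,108,2)
sc=cv2.convertScaleAbs(viewer.camera("scene")[:,:,::-1],alpha=1.4,beta=15)[130:270,160:300]
tp=cv2.convertScaleAbs(viewer.camera("top")[:,:,::-1],alpha=1.4,beta=15)[110:215,215:320]
f=lambda i:cv2.resize(i,(400,400),interpolation=cv2.INTER_CUBIC)
cv2.imwrite("pics/c6.png",np.hstack([f(sc),f(tp)]))
E
```

```text
now ang 122.3170512233505 r 0.06566184183423239 z 0.3053138327860261 [3.4975 2.3826 1.6952] 27.95
0.0072, -0.0006, 0.0003 | 0.0163, -0.0010, 0.0004 |
```

View pics/c6.png

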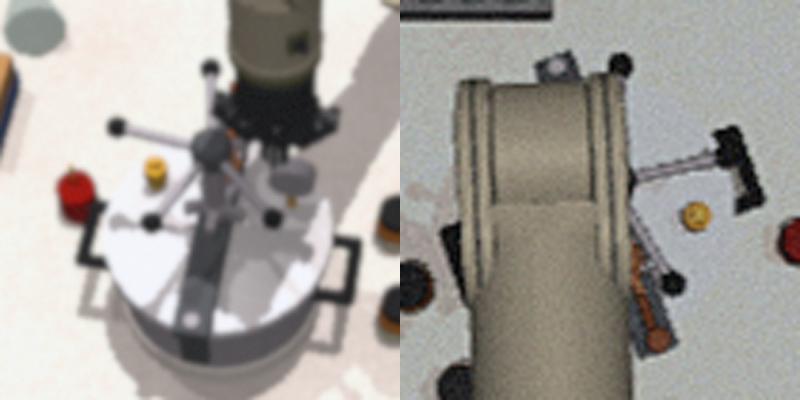

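The spokes stand almost exactly on the starting pattern, with the pushed spoke at about 140°. That is three steps of 72°, about 3.77 rad and within the window. I back off and lift clear.

>>> play_rows(
  plan=[0,0,0,0.006,0,0,0,0,0,0,0.012,-0.001,0,0,0,0,0,0.012,-0.001,0,0,0,0,0,0.012,-0.001,-0.04,0,0,0,0,0.012,-0.001,-0.09,0,0,0,0,0.012,-0.001,-0.13,0,0,0,0,-0.05,-0.03,-0.14,0,0,0,0,-0.1,-0.03,-0.14,0,0,0,0,-0.13,-0.03,-0.14,0,0,0,0,-0.13,-0.03,-0.14,0,0,0,0,-0.13,-0.03,-0.14,0],
)

```text
clock: 29.42
position: [0.4248, -0.0418, 0.4444]
ee_rot: [0.986, 0.168, 0.0, -0.0]
ft_force: [0.8, -0.2, 0.4]
grip_width: 0.001
grasp_force: 0.0
```

```bash
python3 - <<'E'
from h import *
import cv2
print(status.get_obs()["position"],status.get_obs()["ft_force"],status.get_obs()["clock"])
for n in("scene","top"):
    im=viewer.camera(n); cv2.imwrite(f"pics/f_{n}.png",im[:,:,::-1])
im=viewer.camera("scene")
# dark round balls: compare with predicted positions for capstan angles
m=viewer.camera_model("scene"); g=cv2.cvtColor(im,cv2.COLOR_RGB2GRAY).astype(float)
H=np.array([.5926,-.0809,0])
best=[]
for off in range(0,72,1):
    v=[]
    for k in range(5):
        w=np.radians(off+72*k); c=m["R"]@(H+[.099*np.cos(w),.099*np.sin(w),.318])+m["t"]
        u=(m["fx"]*c[:2]/c[2]+[m["cx"],m["cy"]]).round().astype(int); v.append(g[u[1]-1:u[1]+2,u[0]-1:u[0]+2].mean())
    best.append((np.mean(v),off))
print(sorted(best)[:5])
sc=cv2.convertScaleAbs(im[:,:,::-1],alpha=1.4,beta=15)[100:310,120:400]
cv2.imwrite("pics/c7.png",cv2.resize(sc,(784,588),interpolation=cv2.INTER_CUBIC))
E
```

```text
[ 0.4248 -0.0418  0.4444] [ 0.7602 -0.1782  0.397 ] 29.425
[(np.float64(20.755555555555553), 68), (np.float64(20.911111111111108), 67), (np.float64(23.555555555555554), 66), (np.float64(26.51111111111111), 69), (np.float64(27.48888888888889), 65)]
```

View pics/c7.png

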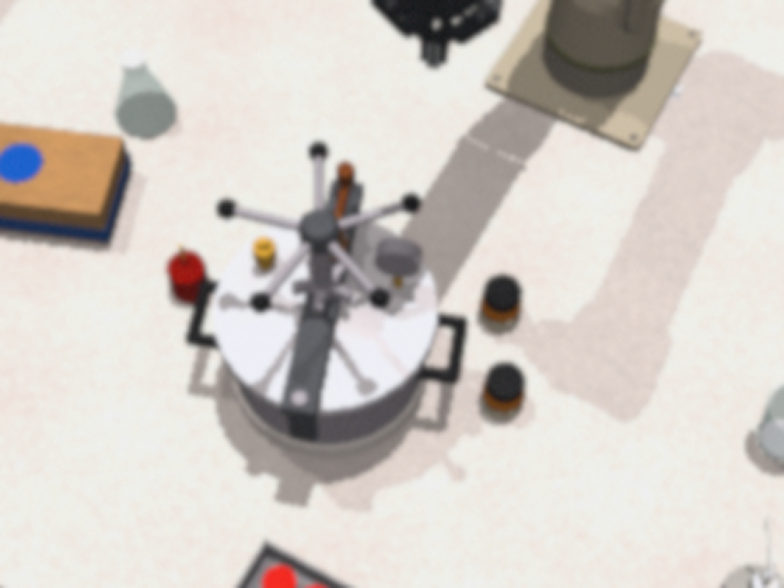

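The bolt is drawn out (knob at (345,170)) and the spokes sit on the 72° grid at offset 67.5°, so the handle is at about 3.76 rad. The bench things stand where they were and the hand is clear, so I hand in.

```bash
python3 -c "
from workcell import manip
print(manip.hand_in())"
```

```text
the job is handed in; nothing more can be done
None
```

The bolt is drawn out to its stop (about 40 mm) and the lid screw is slacked off by about 3.76 rad. Nothing else on the bench looks disturbed, and the job was handed in at about 29.6 s; no verdict was shown.

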